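Set out a tattoo station: cassette under the riser, sharps tub onto its working mark

ROBOT

A 7-joint arm with a two-finger parallel gripper is mounted at the origin on the work surface. World frame = base frame: x ahead of the robot, y to its left, z up, the work surface at z = 0. Lengths are in m, angles in rad, forces in N, time in s.
With the tool pointing down it reaches from about 0.425 to 1.025 m from the base axis. Payload 9.4 kg.
Tool frame: the origin (TCP) lies on the centre line of the jaws, within the pads' length; the fingertips stand 14 mm ahead of it and the grasp point (between the pads) lies 5 mm behind it; z points along the fingers, y is the direction in which the jaws open and shut (so a half turn about z gives the same grasp; the last joint's range is limited). The gripper opens to 85 mm and grips with 20 to 120 N. Pads are 22 mm wide; open, the fingers measure 114 mm over their backs; the gripper's body (76 mm by 85 mm) begins 54 mm behind the grasp point. The pads swing forward as they close: fully open they stand 13 mm farther back than shut.
Start: joints at [1.222, 0.599, -0.003, 1.599, 0.002, 0.943, -0.08], TCP at [0.195, -0.698, 0.245] pointing down, gripper open.
Joint ranges: [-2.57, 2.57], [-0.35, 1.97], [-1.29, 1.29], [0.11, 2.56], [-1.05, 4.19], [0.11, 1.86], [-2.63, 2.63]. Speed limits (rad/s): [2.22, 2.22, 3.01, 3.01, 3.14, 3.14, 3.14].

INTERFACE

Orientations are given as a unit quaternion [x, y, z, w].
In Python, from bench import manip gives the robot as it stands.
- The arm moves only by the tool carry_out, never from a script. Its argument "deltas" is a list of rows, each a list of 3 entries, a list of its own where there are three numbers: the closure, from 0 (fully open) to 1 (shut), then the shift along the tool's x, y, z in mm, then the turn about the tool's z in rad. A call has 1 to 12 rows; each row is the pose to reach, as a shift and turn from the pose measured when the call began, along the tool's axes at that moment; what a row does not reach only later rows make up. A row lasts 1/8 s, in which the tool goes at most 62.5 mm and 10.7 degrees, less where a joint would pass 70% of its speed; a pose out of reach is approached as far as the arm can. A call with a gripper value outside its range is refused whole. The fingers move at their own pace and stop on an object; "newtons" is the grip in N (left out, the last holds). Time passes only in rows, so rows that repeat a pose let the fingers close. It gives the time, the measured TCP pose, the force and the opening at its end, in the units of the state.
- manip.observe(): the state, without advancing time (a new reading comes with each control period).
- manip.grab_frame(name): name is "side" or "top" or "wrist"; returns (picture, depth): 400x640x3 uint8, red, green, blue; 400x640 float32, m along the optical axis (not along the pixel's ray), 0 where there is no reading.
- manip.camera_model(name): a dict with "mtx" (3x3 intrinsics, pixels), "origin" and "rotation" of the camera in the world. Camera axes: x right, y up, looking along -z (the intrinsics and any distortion apply to the point x, -y, -z); pixel columns grow to the right and rows downward; lengths in m; the calibration is good to about 2 mm. A picture is of the moment at which its call begins: read the wrist's pose just before it. camera_model takes no time and is no camera call; for the wrist camera it gives the pose at the moment of the call.
- manip.finish_job(): hands the job in, once; it reports no verdict.
The state is a dict: "clock": time; "joints": joint angles; "qvel": joint speeds; "joint_torque": joint torques, N m; "position": TCP position; "ee_rot": TCP orientation; "ft_force": force on the tool from outside, world axes, zero at the start; "wrist_torque": the same for the moment, N m; "width": finger opening in m.
Only numpy, scipy, OpenCV 4.12 (cv2) and the standard library are available. Lean on these libraries where they do the work, as an engineer would, in place of code of your own. Each camera call takes 0.05 s, during which the arm holds its last target. There are 200 camera calls.

TASK

Get this tattoo station ready for the next client. Push the flat steel instrument cassette under the low riser, square to it, until the near side of its box is level with the board's front edge or further in (its handle may stick out); then slide the yellow sharps tub sideways onto the tape circle that the cassette was lying across, so that it stands inside the circle. Slide both along the worktop without lifting or tipping them, keep the hand from bumping the riser, and leave everything else where it is.

Things in the scene. Friction and masses are not known exactly. Their poses are not given: they have to be found in the camera images.
- cassette: Loose closed flat steel instrument cassette, dark slots in its lid: a block 100 (own x) x 180 (own y) x 32 mm high with a flat strap handle on its near long side (own -x), 0.4 to 0.85 kg. Origin at the centre of the block's underside. Starts in front of the riser, handle to the robot, up to 0.33 rad out of square and 50 mm off its middle; friction on the worktop about 0.6.
- cassette_edge (a point): Middle of the near long side of the cassette's block (handle not counted), 16 mm above its underside.
- cassette_handle (a point): Middle of the strap of the cassette's fixed U-shaped handle: the strap is 124 mm long (own y), 6 thick, 16 high (8 to 24 mm above the worktop), its outer face 32 mm out from the block's near side, with 26 mm free space behind it.
- riser: Fixed low dark wooden counter riser: board 150 mm deep, 314 wide, 12 thick, underside 55 mm over the worktop, on two 12 mm side panels; the bay between is 290 wide, open to the robot, with an 18 mm high stop strip 143 mm in. Origin on the worktop below the middle of the board's front edge; +x points into the bay, y along that edge. Things on its rear half reach 165 mm over the worktop.
- riser_edge (a point): Middle of the front lower edge of the riser's board, 55 mm above the worktop.
- tub: Loose closed yellow sharps tub with green lid: a round drum 116 mm across, straight wall from 0 to 95 mm, flat hatch and thin folded bail on top, 105 mm high, 0.35 to 0.7 kg, evenly filled, too wide to grasp. Origin at the centre of its underside. Starts on the other tape circle. Friction about 0.6: pushed lower than 60 mm above the worktop it slides and does not tip.
- mark_goal: Flat white tape circle on the worktop, 152 mm inside and 168 mm outside diameter, in front of the riser, partly under the cassette at the start: the tub's new place. Origin at its centre, on the worktop.
- mark_start: The other tape circle, of the same size, where the tub stands at the start (centred to within about 12 mm), about 0.3 to 0.4 m to the left or right of the first. Origin at its centre, on the worktop.
- organiser: Fixed grey three-drawer organiser, 150 mm deep, 190 mm wide, 172 mm high with the flat packet on top, behind the tub's first place. Origin on the worktop under the middle of its front (robot-side) face. Leave alone.
- wash_bottle: Loose white squeeze bottle, 62 mm across, 148 mm high, to one side of the worktop. Origin at the centre of its underside. Leave alone.
- glove_box: Loose cardboard box of gloves, 120 x 160 x 70 mm with a little black bulge on top, to the other side of the worktop. Origin at the centre of its underside. Leave alone.
- ink_bottle: Loose black ink bottle, 44 mm across and 85 mm high, standing on the rear half of the riser's board. Origin at the centre of its underside. Leave alone.
Not all that is in view belongs to the job. There is more than one size of the cassette; the job needs the smallest.

How it is judged:
On the way, in this order (a step that is already met when the one before it is completed fails the run):
1. the cassette lies under the riser, its block no more than 10 mm out past the front edge, square to it within 0.15 rad (x of cassette_edge in the frame of riser between -0.01 and 0.06 m and angle between the x axis of cassette and the x axis of riser, either way round below 0.15 rad), for 0.2 s.
2. the tub stands inside the tape circle in front of the riser (horizontal distance between tub and mark_goal below 0.018 m), for 0.2 s.
At the end, for the whole second after the job is handed in: The cassette lies flat under the riser, its block (not the handle) at most 10 mm out past the board's front edge and square to it within 0.15 rad; the tub stands upright and still inside the tape circle in front of the riser, its centre within 18 mm of the circle's (all of step 1 and horizontal distance between tub and mark_goal below 0.018 m and angle between each of tub, cassette's own z axis and vertical below 0.05 rad and linear speed of each of tub, cassette below 0.01 m/s); the robot touches nothing.
It fails at once if the tub is lifted more than 8 mm off the worktop or tipped by more than 0.14 rad (height (world z) of tub above 0.008 m or angle between tub's own z axis and vertical above 0.14 rad).
It fails at once if the cassette is lifted more than 8 mm off the worktop or tipped by more than 0.14 rad (height (world z) of cassette above 0.008 m or angle between cassette's own z axis and vertical above 0.14 rad).
It fails at once if the robot bumps the riser with more than 6 N (contact force between any of the fingers, the arm and riser above 6 N).
It fails at once if the bottle, glove box or ink bottle is moved more than 20 mm (distance of any of wash_bottle, glove_box, ink_bottle from where it was at the start of the episode above 0.02 m).
It also fails if it takes over 58 s, if anything falls off the work surface, if the arm or the gripper's body presses on something with over 40 N, if the wrist force passes 120 N, or if a joint passes its speed limit or range.

## Working session

There is one attempt and no reset: what is moved stays moved. The work goes in short steps, Python scripts to look and compute and a tool call to move; the robot and the scene stay as the last step left them, time stands still between calls to the robot, and variables do not carry over. Pictures are saved under pics/ and viewed, on a budget of 10 in all, crops included, one or two more only if the job needs it, and the job is handed in when it is done.

Besides the shell and the picture viewer there is one more tool, called after "Call:" by a JSON object that holds its "api" and its "payload", one argument or row to a line. carry_out: Moves the arm, as the interface text tells. Its arguments: {"type":"object","properties":{"deltas":{"type":"array","items":{"type":"array"}},"newtons":{"type":"number"}},"required":["deltas"]}

```bash
mkdir -p pics; ls
cat > h.py <<'E'
import numpy as np, cv2
from bench import manip
def grab(n):
    m=manip.camera_model(n); p,d=manip.grab_frame(n); return m,p,d
def world(m,d,u,v,z=None):
    K=np.array(m["mtx"]);R=np.array(m["rotation"]);o=np.array(m["origin"])
    u=np.asarray(u,float);v=np.asarray(v,float)
    r=np.stack([(u-K[0,2])/K[0,0],-(v-K[1,2])/K[1,1],-np.ones_like(u)],-1)@R.T
    if z is None: s=d[v.astype(int),u.astype(int)][...,None]
    else: s=((z-o[2])/r[...,2])[...,None]
    return o+r*s
def save(n,p): cv2.imwrite("pics/"+n,p[:,:,::-1])
E
python3 - <<'E'
from h import *
s=manip.observe();print({k:np.round(v,3) for k,v in s.items()})
for n in("top","side"):
    m,p,d=grab(n);print(n,m);save(n+"0.png",p);np.savez("pics/"+n+"0.npz",p=p,d=d,**{k:np.array(m[k]) for k in("mtx","origin","rotation")})
E
```

```text
pics
{'clock': np.float64(0.0), 'joints': array([ 1.222,  0.6  , -0.003,  1.6  ,  0.002,  0.943, -0.08 ]), 'qvel': array([-0.002, -0.   ,  0.   ,  0.001, -0.001,  0.001,  0.001]), 'joint_torque': array([-1.0000e-03, -7.7646e+01,  1.5640e+00, -2.5802e+01,  1.2000e-02,
        9.0000e-03, -0.0000e+00]), 'position': array([ 0.195, -0.698,  0.244]), 'ee_rot': array([ 0.991,  0.136, -0.   , -0.001]), 'ft_force': array([ 0.072, -0.116,  0.329]), 'wrist_torque': array([-0.008, -0.003,  0.08 ]), 'width': np.float64(0.085)}
top {'mtx': array([[498.69931768,   0.        , 317.78777085],
       [  0.        , 498.69931768, 204.28011992],
       [  0.        ,   0.        ,   1.        ]]), 'origin': array([0.31798561, 0.02039947, 1.44526181]), 'rotation': array([ 0.04454683, -0.04745016, -0.70381755,  0.70739304])}
side {'mtx': array([[386.01271263,   0.        , 325.84860835],
       [  0.        , 386.01271263, 195.76228174],
       [  0.        ,   0.        ,   1.        ]]), 'origin': array([0.0259728 , 0.7508368 , 1.06375731]), 'rotation': array([-0.09876779,  0.3431355 ,  0.89806387, -0.25687397])}
```

```bash
sed -i 's/R=np.array(m\["rotation"\])/R=Rot.from_quat(m["rotation"]).as_matrix()/; 1a from scipy.spatial.transform import Rotation as Rot' h.py; sed -i '/^def save/i def load(n):\n    f=np.load("pics/"+n+".npz");return f,f["p"],f["d"]' h.py
```

```text
(no output)
```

View pics/top0.png

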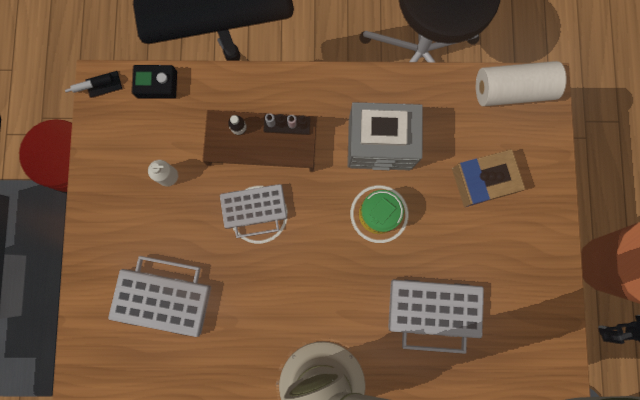

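View pics/side0.png

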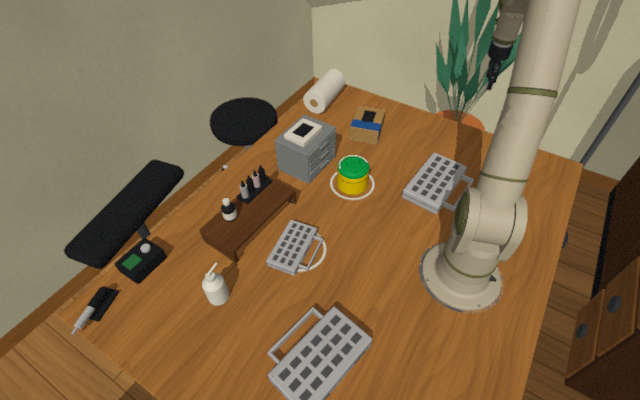

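The top view shows three cassettes: (254,207), (160,300) and (437,310). The one at (254,207) is the smallest. It lies across the tape circle in front of the riser (205–315, 112–170). The tub is at (380,213). I'll confirm this in an enlarged crop.

Run:
```python
from h import *
m,p,d=load("top0")
c=cv2.resize(p[100:250,195:425],None,fx=3.4,fy=3.4,interpolation=cv2.INTER_CUBIC);save("crop1.png",c)
```

```text
(no output)
```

View pics/crop1.png

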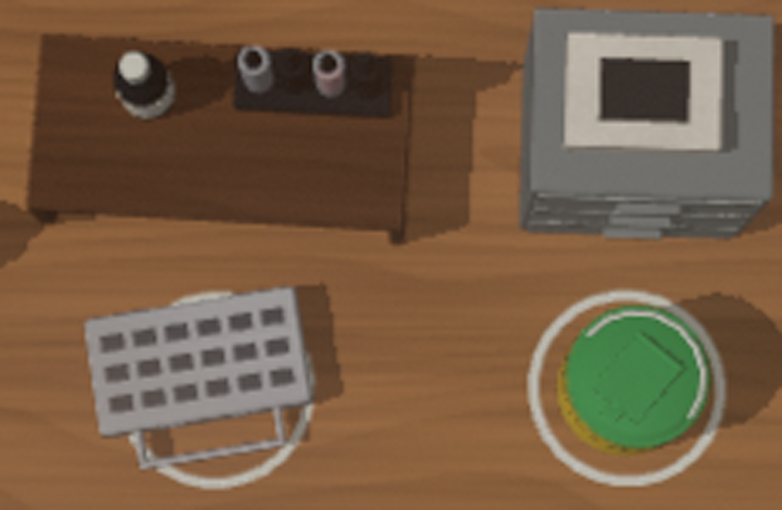

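The crop shows the smallest cassette (lid corners about (87,321), (295,287), (312,401), (100,434)) with its handle towards the robot, lying over the tape circle. The riser's front edge runs from (28,208) to (404,231). The tub lid is centred at about (637,376).

Run:
```python
from h import *
m,p,d=load("top0")
def W(pts,z):
    a=np.array(pts,float);return world(m,d,195+(a[:,0]+.5)/3.4-.5,100+(a[:,1]+.5)/3.4-.5,z)[:,:2]
np.set_printoptions(precision=4,suppress=True)
c=W([(87,321),(295,287),(312,401),(100,434)],.032);ce=c.mean(0)
print("cass",ce,[np.linalg.norm(c[i]-c[(i+1)%4]) for i in range(4)]); e=c[0]-c[1]+c[3]-c[2];yaw=np.arctan2(-e[0],e[1]);print("yaw",yaw)
print("handle",W([(140,466),(291,443)],.024))
r=W([(28,208),(404,231),(42,36),(412,50)],.067);print("riser",r,r[:2].mean(0),np.linalg.norm(r[0]-r[1]),"yaw",np.arctan2(-(r[0]-r[1])[0],(r[0]-r[1])[1]))
from scipy.optimize import least_squares
hsv=cv2.cvtColor(p,cv2.COLOR_RGB2HSV).astype(int)
w=(hsv[...,1]<70)&(hsv[...,2]>140)
for n,g in(("goal",(215,390)),("start",(627,388))):
    g=W([g],0)[0];v,u=np.nonzero(w);q=world(m,d,u,v,0)[:,:2]
    for _ in range(4):
        rr=np.linalg.norm(q-g,axis=1);k=(rr>.068)&(rr<.09)
        f=least_squares(lambda x:np.linalg.norm(q[k]-x[:2],axis=1)-.08,g,loss="soft_l1",f_scale=.003);g=f.x
    print(n,g,k.sum(),np.abs(f.fun).mean())
gm=(hsv[...,0]>50)&(hsv[...,0]<80)&(hsv[...,1]>120)&(hsv[...,2]>60);gm[:,:340]=0;gm[:,430:]=0;gm[:170]=0;gm[250:]=0
v,u=np.nonzero(gm);P=world(m,d,u,v);z=np.median(P[:,2]);print("lid z",z,np.percentile(P[:,2],[5,95]))
q=world(m,d,u,v,z)[:,:2].astype(np.float32);print("tub",cv2.minEnclosingCircle(q),q.mean(0))
# other things heights
for n,u,v in(("wash",163,173),("glove",490,178),("org",385,125),("ink",237,125)):print(n,world(m,d,u,v))
```

```text
cass [0.4981 0.1998] [np.float64(0.17725153979221328), np.float64(0.09796576703055707), np.float64(0.17888842866656043), np.float64(0.09631098830038147)]
yaw 0.16533735454901194
handle [[0.4097 0.248 ]
 [0.4297 0.1218]]
riser [[0.6202 0.3394]
 [0.6025 0.0278]
 [0.7676 0.3328]
 [0.7573 0.022 ]] [0.6114 0.1836] 0.3120776603602223 yaw -0.05652019480442308
goal [0.4756 0.1911] 620 0.004496199878661003
start [ 0.4805 -0.1631] 432 0.0027732713351717986
lid z 0.10108847272376942 [0.0945 0.1074]
tub ((0.47955092787742615, -0.15963073074817657), 0.05526227876543999) [ 0.4758 -0.1557]
wash [0.5791 0.441  0.0959]
glove [ 0.5732 -0.4641  0.0795]
org [ 0.6979 -0.1612  0.1657]
ink [0.707  0.2363 0.1268]
```

```bash
cat >> h.py <<'E'
def plan(wps,clo=0):
    "wps: (x,y,z,yaw of tool x,nrows); prints rows for carry_out"
    s=manip.observe();P=np.array(s["position"]);R=Rot.from_quat(s["ee_rot"]).as_matrix();y0=np.arctan2(R[1,0],R[0,0])
    a=np.array([*P,y0]);rows=[]
    for *w,n in wps:
        w=np.array(w,float)
        for i in range(1,n+1):
            q=a+(w-a)*i/n;t=R.T@(q[:3]-P)*1000
            rows.append([clo,[int(x) for x in np.round(t)],round(float(y0-q[3]),2)])
        a=w
    print("t",round(float(s["clock"]),2),"P",P.round(4),"yaw",round(float(y0),3),"F",np.round(s["ft_force"],1));print(rows)
E
python3 - <<'E'
from h import *
plan([(.48,-.45,.22,.2,6),(.52,-.12,.22,.165,6)])
E
```

```text
t 0.1 P [ 0.1945 -0.698   0.2445] yaw 0.272 F [0.7 0.9 0.4]
[[0, [57, -27, 4], 0.01], [0, [114, -54, 8], 0.02], [0, [171, -81, 12], 0.04], [0, [228, -108, 16], 0.05], [0, [285, -135, 21], 0.06], [0, [342, -162, 25], 0.07], [0, [363, -213, 25], 0.08], [0, [384, -265, 25], 0.08], [0, [405, -316, 25], 0.09], [0, [426, -367, 25], 0.1], [0, [448, -418, 25], 0.1], [0, [469, -469, 25], 0.11]]
```

Call:
{"api": "carry_out", "payload": {
  "deltas": [
    [0,[57,-27,4],0.01],
    [0,[114,-54,8],0.02],
    [0,[171,-81,12],0.04],
    [0,[228,-108,16],0.05],
    [0,[285,-135,21],0.06],
    [0,[342,-162,25],0.07],
    [0,[363,-213,25],0.08],
    [0,[384,-265,25],0.08],
    [0,[405,-316,25],0.09],
    [0,[426,-367,25],0.1],
    [0,[448,-418,25],0.1],
    [0,[469,-469,25],0.11]
  ]
}}

```text
clock: 1.6
position: [0.5204, -0.1184, 0.22]
ee_rot: [0.997, 0.081, -0.0, -0.001]
ft_force: [0.6, 1.1, -0.6]
width: 0.0856
```

Run:
```python
from h import *
plan([(.44,.17,.16,.165,6),(.395,.1825,.10,.165,3),(.395,.1825,.10,.165,1)])
```

```text
t 1.6 P [ 0.5204 -0.1184  0.22  ] yaw 0.162 F [ 0.6  1.1 -0.6]
[[0, [-5, -50, 10], -0.0], [0, [-11, -99, 20], -0.0], [0, [-16, -149, 30], -0.0], [0, [-22, -198, 40], -0.0], [0, [-27, -248, 50], -0.0], [0, [-33, -298, 60], -0.0], [0, [-47, -304, 80], -0.0], [0, [-61, -311, 100], -0.0], [0, [-75, -317, 121], -0.0], [0, [-75, -317, 121], -0.0]]
```

Call:
{"api": "carry_out", "payload": {
  "deltas": [
    [0,[-5,-50,10],0],
    [0,[-11,-99,20],0],
    [0,[-16,-149,30],0],
    [0,[-22,-198,40],0],
    [0,[-27,-248,50],0],
    [0,[-33,-298,60],0],
    [0,[-47,-304,80],0],
    [0,[-61,-311,100],0],
    [0,[-75,-317,120],0],
    [0,[-75,-317,120],0]
  ]
}}

```text
clock: 2.85
position: [0.3938, 0.1824, 0.0996]
ee_rot: [0.997, 0.081, -0.002, 0.0]
ft_force: [-0.1, -0.5, -0.3]
width: 0.0856
```

Run:
```python
from h import *
s=manip.observe();print(s["position"],s["ft_force"])
m,p,d=grab("wrist");print(m["origin"],m["rotation"]);save("wrist1.png",p);np.savez("pics/wrist1.npz",p=p,d=d,**{k:np.array(m[k]) for k in("mtx","origin","rotation")})
```

```text
[0.39381576 0.18235348 0.0995557 ] [-0.07836088 -0.45403232 -0.34552379]
[0.47495736 0.19588977 0.22732848] [-0.12379046  0.10514754 -0.63862321  0.75218369]
```

View pics/wrist1.png

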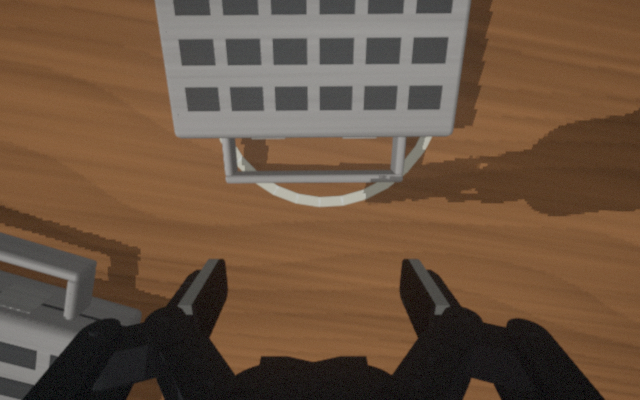

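The wrist view shows the strap from (228,180) to (404,180), just wider than the two open fingertips at (215,262) and (412,262). The large cassette's handle is at lower left, around (80,270).

Run:
```python
from h import *
np.set_printoptions(precision=4,suppress=True)
m,p,d=load("wrist1")
print("strap",world(m,d,[228,403],[183,182],.02))
print("lid near corners",world(m,d,[177,452],[134,134],.032))
print("bigH",world(m,d,[95,70],[262,310]))
for u,v in((218,265),(222,280),(412,270),(406,268),(222,264),(210,290)):print("tip",u,v,world(m,d,u,v))
```

```text
strap [[0.4092 0.2463 0.02  ]
 [0.43   0.124  0.02  ]]
lid near corners [[0.4399 0.2777 0.032 ]
 [0.4683 0.1055 0.032 ]]
bigH [[0.3236 0.349  0.0126]
 [0.2911 0.3568 0.0324]]
tip 218 265 [0.3987 0.2264 0.1087]
tip 222 280 [0.3886 0.225  0.105 ]
tip 412 270 [0.412  0.1418 0.1118]
tip 406 268 [0.409  0.1417 0.1053]
tip 222 264 [0.3961 0.226  0.1034]
tip 210 290 [0.394  0.2259 0.1206]
```

```bash
cat > path.py <<'E'
from h import *
def path(c,yaw,yf,L,Lrot,step=.01,z=.012,off=.093):
    c=np.array(c);s=0;out=[]
    while s<L-1e-6:
        ds=min(step,L-s);dy=(yf-yaw)/max(1,round((Lrot-s)/ds)) if s<Lrot-1e-6 else 0
        u=np.array([np.cos(yaw+dy/2),np.sin(yaw+dy/2)]);c=c+ds*u;yaw+=dy;s+=ds
        h=c-off*np.array([np.cos(yaw),np.sin(yaw)]);out.append((h[0],h[1],z,yaw,1))
    rx=np.array([np.cos(-.052),np.sin(-.052)]);q=c-.05*np.array([np.cos(yaw),np.sin(yaw)])-[.6114,.1836]
    print("end c",c,yaw,"edge in riser",q@rx,q@[-rx[1],rx[0]]);return out
E
python3 - <<'E'
from path import *
w=path((.5,.2),.165,-.052,.17,.12)
plan([(.395,.1825,.03,.165,2),(.395,.1825,.012,.165,2)]+w[:8])
E
```

```text
end c [0.66950763 0.20416437] -0.052 edge in riser 0.006960220279398585 0.023556807735285804
t 2.9 P [0.395  0.1825 0.1003] yaw 0.162 F [ 0.4  0.3 -0.4]
[[0, [0, 0, 35], -0.0], [0, [0, 0, 70], -0.0], [0, [0, 0, 79], -0.0], [0, [0, 0, 88], -0.0], [0, [24, -2, 88], 0.02], [0, [34, -3, 88], 0.03], [0, [44, -4, 88], 0.05], [0, [54, -5, 88], 0.07], [0, [64, -6, 88], 0.09], [0, [74, -7, 88], 0.11], [0, [84, -8, 88], 0.12], [0, [94, -8, 88], 0.14]]
```

Call:
{"api": "carry_out", "payload": {
  "deltas": [
    [0,[0,0,35],0],
    [0,[0,0,70],0],
    [0,[0,0,79],0],
    [0,[0,0,88],0],
    [0,[7,0,88],0],
    [0,[13,-1,88],0.01],
    [0,[19,-2,88],0.015],
    [0,[24,-2,88],0.02]
  ]
}}

```text
clock: 3.9
position: [0.4204, 0.1891, 0.0151]
ee_rot: [0.998, 0.071, -0.003, 0.001]
ft_force: [-3.0, -0.2, 2.5]
width: 0.0854
```

Run:
```python
from path import *
w=path((.5,.2),.165,-.052,.17,.12)
plan(w[1:12])
m,p,d=grab("wrist");save("wrist2.png",p)
```

```text
end c [0.66950763 0.20416437] -0.052 edge in riser 0.006960220279398585 0.023556807735285804
t 3.9 P [0.4204 0.1891 0.0151] yaw 0.141 F [-3.  -0.2  2.5]
[[0, [7, -1, 3], 0.01], [0, [17, -2, 3], 0.03], [0, [27, -4, 3], 0.05], [0, [37, -5, 3], 0.07], [0, [48, -6, 3], 0.08], [0, [58, -6, 3], 0.1], [0, [68, -7, 3], 0.12], [0, [78, -7, 3], 0.14], [0, [88, -8, 3], 0.16], [0, [98, -8, 3], 0.18], [0, [108, -7, 2], 0.19]]
```

View pics/wrist2.png

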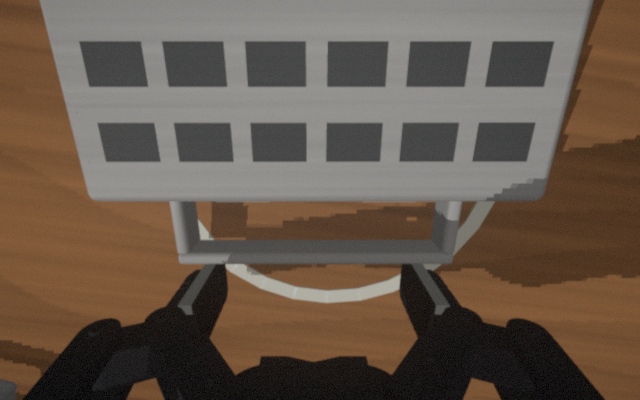

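The fingertips at (217,265) and (410,265) now meet the strap's outer face evenly. The height stopped 3 mm short with 2.5 N upward, so I raise the tool a little and push on.

Call:
{"api": "carry_out", "payload": {
  "deltas": [
    [0,[3,0,-2],0.005],
    [0,[9,-1,-2],0.015],
    [0,[17,-2,-2],0.03],
    [0,[27,-4,-2],0.05],
    [0,[37,-5,-2],0.07],
    [0,[48,-6,-2],0.08],
    [0,[58,-6,-2],0.1],
    [0,[58,-6,-2],0.1]
  ]
}}

```text
clock: 4.95
position: [0.4793, 0.2036, 0.0166]
ee_rot: [1.0, 0.02, -0.002, 0.0]
ft_force: [-0.3, 1.0, -0.4]
width: 0.0852
```

Run:
```python
from path import *
np.set_printoptions(precision=4,suppress=True)
m,p,d=grab("wrist");save("wrist3.png",p);np.savez("pics/wrist3.npz",p=p,d=d,**{k:np.array(m[k]) for k in("mtx","origin","rotation")})
w=path((.5,.2),.165,-.052,.17,.12)
plan(w[7:])
print([np.round(x,3) for x in w[5:7]])
```

```text
end c [0.6695 0.2042] -0.052 edge in riser 0.006960220279398585 0.023556807735285804
t 5.0 P [0.4786 0.2034 0.0166] yaw 0.04 F [0.  0.  1.3]
[[0, [8, -2, 5], 0.02], [0, [18, -3, 4], 0.04], [0, [28, -4, 4], 0.06], [0, [38, -5, 4], 0.07], [0, [48, -6, 4], 0.09], [0, [58, -5, 4], 0.09], [0, [68, -4, 4], 0.09], [0, [78, -3, 4], 0.09], [0, [88, -3, 4], 0.09], [0, [98, -2, 4], 0.09]]
[array([0.467, 0.201, 0.012, 0.056, 1.   ]), array([0.477, 0.204, 0.012, 0.038, 1.   ])]
```

View pics/wrist3.png

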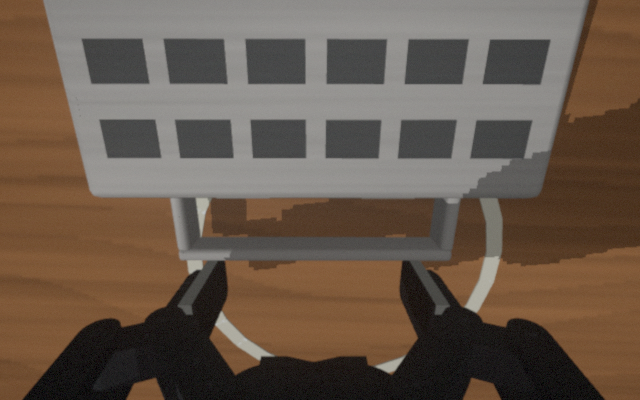

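The strap stays parallel to both fingertips (strap at row 258, tips at row 265), so the cassette follows the hand. I continue, with the last stretch in a later call.

Call:
{"api": "carry_out", "payload": {
  "deltas": [
    [0,[8,-2,0],0.02],
    [0,[18,-3,0],0.04],
    [0,[28,-4,0],0.06],
    [0,[38,-5,0],0.07],
    [0,[48,-6,0],0.09],
    [0,[58,-5,0],0.09],
    [0,[68,-4,0],0.09],
    [0,[68,-4,0],0.09]
  ]
}}

```text
clock: 6.0
position: [0.5481, 0.2099, 0.0163]
ee_rot: [1.0, -0.026, -0.001, -0.0]
ft_force: [-0.4, 0.5, 1.0]
width: 0.0856
```

Run:
```python
from path import *
m,p,d=grab("wrist");save("wrist4.png",p);np.savez("pics/wrist4.npz",p=p,d=d,**{k:np.array(m[k]) for k in("mtx","origin","rotation")})
plan([])
```

```text
t 6.05 P [0.5474 0.2099 0.0162] yaw -0.051 F [ 0.5  0.6 -0.7]
[]
```

View pics/wrist4.png

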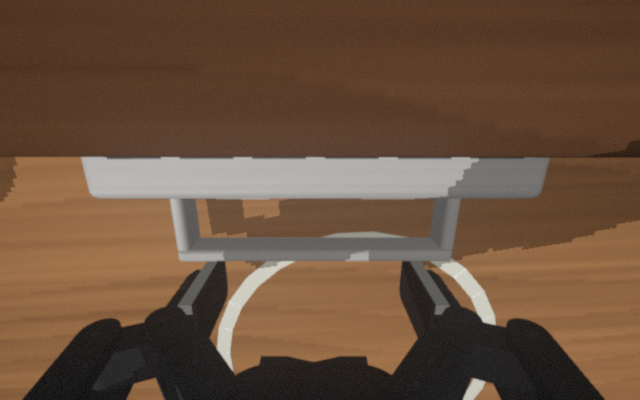

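Run:
```python
from h import *
np.set_printoptions(precision=4,suppress=True)
m,p,d=load("wrist4")
r=world(m,d,[20,600],[156,156],.055);print("riser",r,"depth pts",world(m,d,[320,320],[150,154]))
b=world(m,d,[95,540],[192,192],.032);print("block",b);print(p[140:205:3,320])
```

```text
riser [[0.6185 0.2935 0.055 ]
 [0.6097 0.1219 0.055 ]] depth pts [[0.6178 0.2049 0.0678]
 [0.6164 0.2049 0.0656]]
block [[0.6003 0.2921 0.032 ]
 [0.5914 0.1199 0.032 ]]
[[ 96  69  51]
 [ 94  67  51]
 [ 89  63  46]
 [ 91  66  53]
 [ 89  66  49]
 [ 90  67  54]
 [179 178 175]
 [180 178 175]
 [180 178 174]
 [182 179 176]
 [177 175 171]
 [179 177 173]
 [179 178 174]
 [180 178 174]
 [182 181 178]
 [178 176 174]
 [178 176 173]
 [180 176 174]
 [167 165 161]
 [152 149 145]
 [109  81  59]
 [110  82  58]]
```

The board's front edge (row 156) is parallel to the block's near side (row 192), with about 18 mm to go. I push 24 mm more.

Call:
{"api": "carry_out", "payload": {
  "deltas": [
    [0,[8,0,0],0],
    [0,[16,0,0],0],
    [0,[22,0,0],0],
    [0,[25,0,0],0],
    [0,[25,0,0],0]
  ]
}}

```text
clock: 6.68
position: [0.573, 0.2086, 0.0162]
ee_rot: [1.0, -0.026, -0.001, -0.0]
ft_force: [-0.4, -0.2, 0.3]
width: 0.0849
```

Run:
```python
from h import *
m,p,d=grab("wrist");save("wrist5.png",p);np.savez("pics/wrist5.npz",p=p,d=d,**{k:np.array(m[k]) for k in("mtx","origin","rotation")})
plan([])
```

```text
t 6.72 P [0.5729 0.2087 0.0162] yaw -0.051 F [-0.   0.   0.1]
[]
```

View pics/wrist5.png

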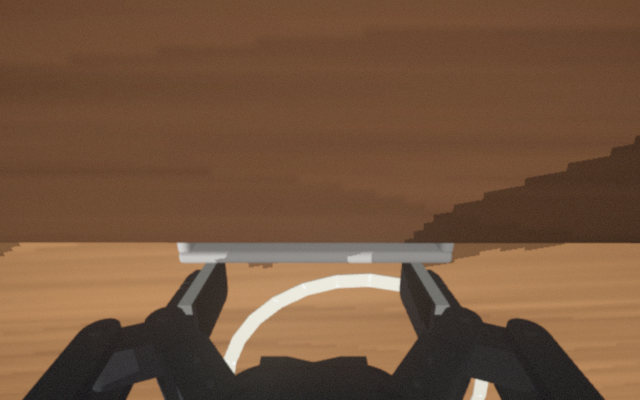

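The riser edge (row 242) now covers the whole block and only the strap shows, so the cassette is in. I back off, take a top picture and get ready for the tub.

Run:
```python
from h import *
print(manip.observe()["joints"].round(2))
plan([(.50,.212,.02,-.051,3),(.49,.2,.2,-.051,4),(.48,.0,.2,.6,4)])
```

```text
[-0.26  0.79 -0.28  2.    0.5   0.42 -2.54]
t 6.72 P [0.5729 0.2087 0.0162] yaw -0.051 F [-0.   0.   0.1]
[[0, [-24, 0, -1], -0.0], [0, [-49, 0, -2], -0.0], [0, [-73, 0, -4], -0.0], [0, [-75, 4, -49], -0.0], [0, [-78, 7, -94], -0.0], [0, [-80, 10, -139], -0.0], [0, [-83, 13, -184], -0.0], [0, [-83, 63, -184], -0.16], [0, [-83, 113, -184], -0.33], [0, [-83, 163, -184], -0.49], [0, [-83, 213, -184], -0.65]]
```

Call:
{"api": "carry_out", "payload": {
  "deltas": [
    [0,[-24,0,-1],0],
    [0,[-49,0,-2],0],
    [0,[-73,0,-4],0],
    [0,[-75,4,-49],0],
    [0,[-78,7,-94],0],
    [0,[-80,10,-139],0],
    [0,[-83,13,-184],0],
    [0,[-83,63,-184],-0.16],
    [0,[-83,113,-184],-0.33],
    [0,[-83,163,-184],-0.49],
    [0,[-83,213,-184],-0.65]
  ]
}}

```text
clock: 8.1
position: [0.4798, -0.0014, 0.2007]
ee_rot: [0.955, 0.298, -0.0, -0.0]
ft_force: [0.0, -0.7, 0.4]
width: 0.0857
```

Run:
```python
from h import *
plan([(.48,-.32,.2,1.57,7),(.48,-.32,.2,1.57,1)])
```

```text
t 8.1 P [ 0.4798 -0.0014  0.2007] yaw 0.604 F [ 0.  -0.7  0.4]
[[0, [-26, 37, 0], -0.14], [0, [-52, 75, 0], -0.28], [0, [-78, 112, 0], -0.41], [0, [-103, 150, 0], -0.55], [0, [-129, 187, 0], -0.69], [0, [-155, 225, 1], -0.83], [0, [-181, 262, 1], -0.97], [0, [-181, 262, 1], -0.97]]
```

Call:
{"api": "carry_out", "payload": {
  "deltas": [
    [0,[-26,37,0],-0.14],
    [0,[-52,75,0],-0.28],
    [0,[-78,112,0],-0.41],
    [0,[-103,150,0],-0.55],
    [0,[-129,187,0],-0.69],
    [0,[-155,225,0],-0.83],
    [0,[-181,262,0],-0.97],
    [0,[-181,262,0],-0.97]
  ]
}}

```text
clock: 9.1
position: [0.4788, -0.3242, 0.1998]
ee_rot: [0.708, 0.706, -0.0, -0.0]
ft_force: [-0.2, 0.5, 0.5]
width: 0.0852
```

Run:
```python
from h import *
from scipy.optimize import least_squares
np.set_printoptions(precision=4,suppress=True)
m,p,d=grab("top");np.savez("pics/top1.npz",p=p,d=d,**{k:np.array(m[k]) for k in("mtx","origin","rotation")})
hsv=cv2.cvtColor(p,cv2.COLOR_RGB2HSV).astype(int)
w=(hsv[...,1]<90)&(hsv[...,2]>130);v,u=np.nonzero(w);q=world(m,d,u,v,0)[:,:2]
for n,g in(("goal",(.476,.191)),("start",(.4805,-.163))):
    g=np.array(g)
    for _ in range(5):
        rr=np.linalg.norm(q-g,axis=1);k=(rr>.07)&(rr<.09)
        f=least_squares(lambda x:np.linalg.norm(q[k]-x[:2],axis=1)-.08,g,loss="soft_l1",f_scale=.003);g=f.x
    print(n,g,k.sum(),np.abs(f.fun).mean())
save("crop2.png",cv2.resize(p[100:250,195:425],None,fx=3.4,fy=3.4,interpolation=cv2.INTER_CUBIC))
plan([])
```

```text
goal [0.4777 0.1888] 623 0.002650046192442034
start [ 0.481  -0.1635] 523 0.0026451593961727116
t 9.15 P [ 0.4792 -0.3216  0.2001] yaw 1.57 F [0.1 0.4 0.6]
[]
```

View pics/crop2.png

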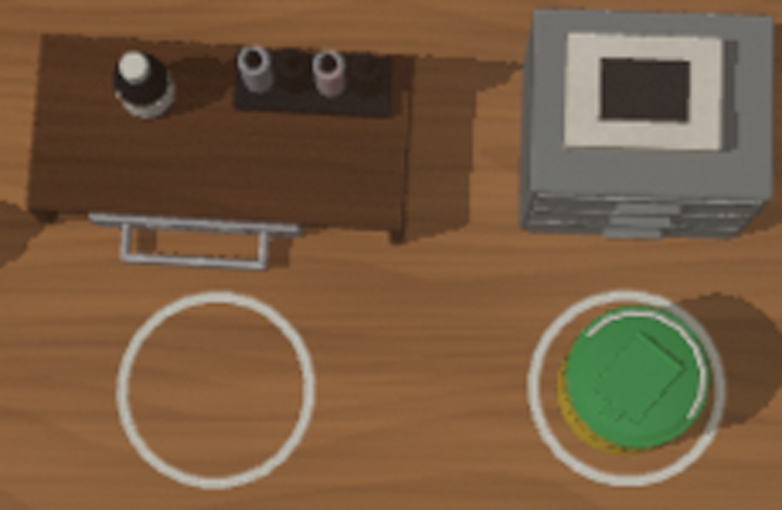

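Run:
```python
from h import *
np.set_printoptions(precision=4,suppress=True)
m,p,d=load("top1")
def W(pts,z):
    a=np.array(pts,float);return world(m,d,195+(a[:,0]+.5)/3.4-.5,100+(a[:,1]+.5)/3.4-.5,z)
b=W([(95,222),(295,237)],.001);print("block bottom",b)
print("strap bottom outer",W([(121,263),(268,270)],.008))
print("board lower edge, visible", W([(95,213),(295,224)],.055),W([(95,213),(295,224)],.067))
# tub lid fit with rim via edges of green: use z .1 and .095
hsv=cv2.cvtColor(p,cv2.COLOR_RGB2HSV).astype(int)
y=((hsv[...,0]>18)&(hsv[...,0]<80)&(hsv[...,1]>150)&(hsv[...,2]>50));y[:,:350]=0;y[:,420:]=0;y[:185]=0;y[240:]=0
g=y&(hsv[...,0]>45)
c=cv2.minEnclosingCircle(np.argwhere(g)[:,::-1].astype(np.float32));print(c,[world(m,d,*c[0],z)[:2] for z in(.09,.1)], c[1]/498.7*1.345)
```

```text
block bottom [[0.6226 0.2962 0.001 ]
 [0.6103 0.1226 0.001 ]]
strap bottom outer [[0.5853 0.2714 0.008 ]
 [0.5799 0.1449 0.008 ]]
board lower edge, visible [[0.6189 0.2861 0.055 ]
 [0.6105 0.1189 0.055 ]] [[0.6163 0.2838 0.067 ]
 [0.6079 0.1181 0.067 ]]
((0.0, 0.0), 0.0) [array([1.0854, 0.9357]), array([1.0798, 0.9289])] 0.0
```

Top view: the block is about level with the board's edge, roughly 1–5 mm inside and parallel to it. The goal circle, at (217,390) in the crop, is clear. Next I bring the hand down behind the tub.

Call:
{"api": "carry_out", "payload": {
  "deltas": [
    [0,[0,0,50],0],
    [0,[10,0,100],0],
    [0,[25,0,135],0],
    [0,[40,0,146],0],
    [0,[60,0,146],0],
    [0,[80,0,146],0],
    [0,[95,0,146],0],
    [0,[105,0,146],0],
    [0,[113,0,146],0],
    [0,[121,0,146],0],
    [0,[131,0,146],0],
    [0,[131,0,146],0]
  ]
}}

```text
clock: 10.65
position: [0.4792, -0.1894, 0.0542]
ee_rot: [0.707, 0.707, 0.0, -0.001]
ft_force: [0.6, 0.5, -0.8]
width: 0.0853
```

Run:
```python
from h import *
plan([])
m,p,d=grab("top");np.savez("pics/top2.npz",p=p,d=d,**{k:np.array(m[k]) for k in("mtx","origin","rotation")})
m,p2,d=grab("wrist");save("both2.png",np.vstack([cv2.resize(p[110:260,250:490],(640,400)),p2[100:300]]))
```

```text
t 10.65 P [ 0.4792 -0.1894  0.0542] yaw 1.571 F [ 0.6  0.5 -0.8]
[]
```

View pics/both2.png

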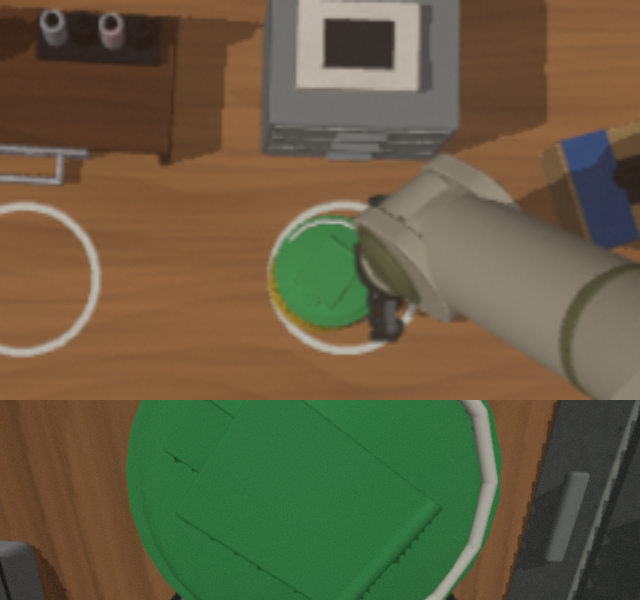

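The tub slid about 20 mm, upright and centred between the fingers (lid centred at column 313 in the wrist view, image centre 320). I keep pushing towards the circle.

Call:
{"api": "carry_out", "payload": {
  "deltas": [
    [0,[6,0,0],0],
    [0,[17,0,0],0],
    [0,[31,0,0],0],
    [0,[46,0,0],0],
    [0,[61,0,0],0],
    [0,[76,-1,0],0],
    [0,[91,-1,0],0],
    [0,[106,-1,0],0],
    [0,[121,-1,0],0],
    [0,[136,-1,0],0],
    [0,[151,-1,0],0],
    [0,[166,-1,0],0]
  ]
}}

```text
clock: 12.25
position: [0.478, -0.023, 0.0543]
ee_rot: [0.707, 0.707, 0.0, -0.001]
ft_force: [0.6, -2.5, -1.4]
width: 0.0853
```

Call:
{"api": "carry_out", "payload": {
  "deltas": [
    [0,[13,0,0],0],
    [0,[28,0,0],0],
    [0,[43,0,0],0],
    [0,[58,0,0],0],
    [0,[73,0,0],0],
    [0,[88,0,0],0],
    [0,[103,0,0],0],
    [0,[116,0,0],0],
    [0,[126,0,0],0],
    [0,[133,0,0],0],
    [0,[137,0,0],0],
    [0,[137,0,0],0]
  ]
}}

```text
clock: 13.75
position: [0.4781, 0.1145, 0.0545]
ee_rot: [0.707, 0.707, 0.0, -0.001]
ft_force: [1.3, -1.1, 0.1]
width: 0.0854
```

```bash
cat > tub.py <<'E'
from h import *
np.set_printoptions(precision=4,suppress=True)
plan([])
from scipy.optimize import least_squares
for n in("wrist","top"):
    m,p,d=grab(n);np.savez("pics/%s_tub.npz"%n,p=p,d=d,**{k:np.array(m[k]) for k in("mtx","origin","rotation")})
    hsv=cv2.cvtColor(p,cv2.COLOR_RGB2HSV)
    g=cv2.inRange(hsv,(50,100,40),(85,255,255))
    if n=="top": g[:185]=0;g[245:]=0
    k,l,st,ce=cv2.connectedComponentsWithStats(g);i=1+st[1:,4].argmax();cs,_=cv2.findContours((l==i).astype(np.uint8),0,2)
    c=cv2.convexHull(max(cs,key=len))[:,0]
    ok=(c[:,0]>3)&(c[:,0]<636)&(c[:,1]>3)&(c[:,1]<390);c=c[ok];print(n,st[i])
    for z in(.095,.1):
        q=world(m,d,c[:,0],c[:,1],z)[:,:2]
        f=least_squares(lambda x:np.linalg.norm(q-x[:2],axis=1)-x[2],[*q.mean(0),.055],loss="soft_l1",f_scale=.002);print(z,f.x)
save("top_tub.png",cv2.resize(p[130:250,180:360],None,fx=4,fy=4,interpolation=cv2.INTER_CUBIC))
E
python3 tub.py
```

```text
t 13.75 P [0.4781 0.1145 0.0545] yaw 1.571 F [ 1.3 -1.1  0.1]
[]
wrist [  127     0   373   341 97011]
0.095 [0.4782 0.1663 0.0557]
0.1 [0.4782 0.168  0.0526]
top [242 199  34  33 401]
0.095 [0.4744 0.1666 0.0546]
0.1 [0.4738 0.1661 0.0544]
```

View pics/top_tub.png

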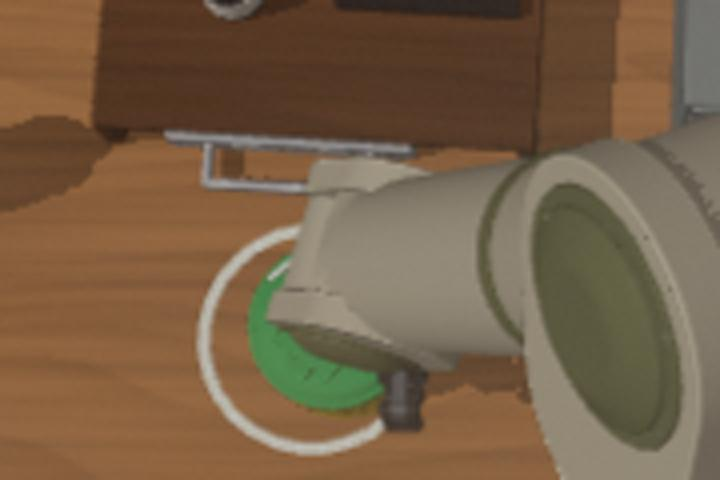

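The tub is at about (0.477, 0.166), inside the circle's right part, and needs about 22 mm more. Then I retreat straight back and up.

Call:
{"api": "carry_out", "payload": {
  "deltas": [
    [0,[6,0,0],0],
    [0,[12,0,0],0],
    [0,[18,0,0],0],
    [0,[22,0,0],0],
    [0,[22,0,0],0],
    [0,[10,0,0],0],
    [0,[-15,0,0],0],
    [0,[-60,0,0],0],
    [0,[-110,0,-20],0],
    [0,[-150,0,-60],0],
    [0,[-200,0,-100],0],
    [0,[-200,0,-100],0]
  ]
}}

```text
clock: 15.35
position: [0.4781, -0.0924, 0.1559]
ee_rot: [0.711, 0.703, 0.0, 0.001]
ft_force: [-0.7, 0.5, -0.4]
width: 0.0855
```

```bash
python3 tub.py
```

```text
t 15.35 P [ 0.4781 -0.0924  0.1559] yaw 1.56 F [-0.7  0.5 -0.4]
[]Traceback (most recent call last):
  File "tub.py", line 10, in <module>
    k,l,st,ce=cv2.connectedComponentsWithStats(g);i=1+st[1:,4].argmax();cs,_=cv2.findContours((l==i).astype(np.uint8),0,2)
                                                      ~~~~~~~~~~~~~~~^^
ValueError: attempt to get argmax of an empty sequence
```

That picture is the old one: the wrist no longer sees the tub, so the script stopped before taking the top view. I repeat it with the top camera only.

```bash
sed -i 's/("wrist","top")/("top",)/' tub.py; python3 tub.py
```

```text
t 15.4 P [ 0.478  -0.0898  0.1551] yaw 1.564 F [-0.5  0.6 -0.2]
[]
top [ 234  194   38   38 1142]
0.095 [0.4713 0.1908 0.0526]
0.1 [0.4708 0.1902 0.0524]
```

View pics/top_tub.png

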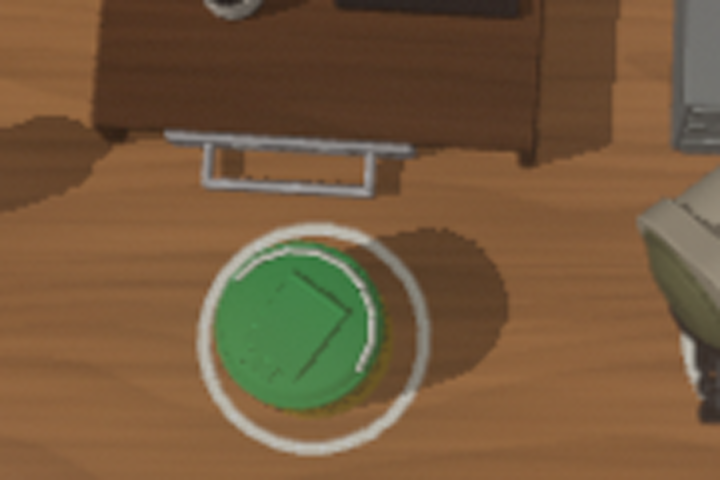

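The tub stands inside the circle, within about 7 mm of its centre. The cassette hasn't moved, and the hand is clear of everything.

```bash
python3 -c "
from h import *
print(manip.finish_job())"
```

```text
the job is handed in; nothing more can be done
None
```

The job is done and handed in at about 15.4 s of the 58 s allowed. No verdict was reported, so the results below are from my own checks.

- **Cassette:** I pushed the smallest one in by its strap with both open fingers, turning it square on the way. The last pictures put its near side about 1–6 mm inside the board's front edge. It looked parallel to that edge, within about 0.03 rad. The riser hides most of it, so the depth comes from a visible strip of the block, the strap and how far the hand moved; these agree within about 5 mm.
- **Tub:** I slid it sideways cradled between the fingers. It stands upright, about 2 mm off the circle's centre sideways and 0–7 mm off towards the robot (18 mm allowed). The cameras disagreed in that direction: the top camera gave x = 0.471 m. The wrist camera, before the last 22 mm of the push, gave 0.478 m. The circle is at 0.478 m.
- **Everything else:** At hand-in the hand was clear of the tub, cassette and riser, and wrist forces stayed at about 3 N or less in the readings after each move. I kept clear of the loose bottles and glove box but did not measure their positions again at the end.

I made 12 picture views, two over the budget of 10. One of those was an old picture shown again after a script error.

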